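# Wipe the chips off the floating plate and hang up the scraper

### The job

Wipe all six loose orange chips off the white drilled plate into its blue catch tray with the scraper block, keeping the blade in firm but gentle contact with the springy plate as you wipe (about 5 N is right, 25 N is too much) and touching chips and stand only with the scraper. Then hang the scraper by its angled rear strip on the cleat of the grey panel, fully home and straight, and let go. Leave everything else on the bench where it is.

Things in the scene. Friction and masses are not known exactly. Their poses are not given: they have to be found in the camera images.
- stand: Stand fixed on the bench, placed and turned differently each time. Origin on the bench under the middle of its white drilled plate. Plate: 212 mm along stand x, 200 mm along stand y (-100 to +100), flat (its dots are flush). Rims 10 mm high along both sides (x = +-100 to +-106) leave 200 mm clear; both y ends are open, and the blue catch tray lies beyond the +y end.
- plate_top (a point): Middle of the highest position of the plate's top, 60 mm above the bench; fixed to the stand, axes as the stand's. The plate itself floats straight down on springs (about 3000 N/m): unpressed, its top rests 0 to 9 mm below this point, by an amount that differs each time and must be felt; it bottoms out 14.5 mm below.
- tray_in (a point): Middle of the floor of the blue catch tray, which is fixed to the stand, 3 mm above the bench, axes as the stand's. Inside 210 mm (x) by 106 mm (y); wall next to the plate 35 mm high, the three outer walls 70 mm high above the bench.
- scraper_c (a point): Scraper block, 0.25 to 0.42 kg: centre of its black upright handle, 63 mm above the wiping face. Axes: y along the blade, x to the rear, z up. Blade block 30 (x) x 120 (y) x 28 mm high, yellow on a black underside. Handle 24 mm (x) by 50 mm (y), 28 to 98 mm above the wiping face; pinch it across the 50 mm.
- scraper: The same scraper block, origin in the middle of its wiping face, on which it stands on the bench at the start.
- strip_end (a point): Lower end of the scraper's rear strip: aluminium, 46 mm wide (y), 5 mm thick, leaning up and forward at 35 degrees from vertical, 32 mm long, to a bracket on the handle (84 to 96 mm above the wiping face). This end is 42 mm behind the handle's centre and 61 mm above the wiping face.
- cleat_ledge (a point): Grey upright panel (160 mm wide, 150 mm high) fixed on the bench, placed and turned differently each time; it faces its own -x. This point is in the middle of its face, 115 mm above the bench, at the bottom of the V between panel and cleat. The V is 110 mm wide along y, 9 mm across at the bottom and about 20 mm at the top. Axes as the panel's.
- cleat_edge (a point): Middle of the upper edge of the cleat, a 5 mm thick aluminium strip leaning up and away from the panel at 35 degrees from vertical; 24 mm in front of the panel's face, 133 mm above the bench. To go in, the end of the scraper's strip must pass above this edge and then come straight down behind it.
- rest_bar (a point): Front of the black rubber rest bar, 34 mm in front of the panel, 70 mm above the bench (bar 62 to 78 mm). Hung, the scraper's axes are parallel to the panel's, its strip stands in the V, its blade leans on this bar, its handle centre is 50 mm in front of cleat_ledge (x -50 mm) and 2 to 3 mm above it, its wiping face 55 mm above the bench.
- chip0: Loose orange plastic chip, 40 x 26 x 6 mm, about 12 g, lying flat on the plate, turned any way; origin in the middle of its underside.
- chip1: Loose orange plastic chip, 36 x 28 x 6 mm, about 12 g, lying flat on the plate, turned any way; origin in the middle of its underside.
- chip2: Loose orange plastic chip, 34 x 24 x 6 mm, about 12 g, lying flat on the plate, turned any way; origin in the middle of its underside.
- chip3: Loose orange plastic chip, 40 x 22 x 6 mm, about 12 g, lying flat on the plate, turned any way; origin in the middle of its underside.
- chip4: Loose orange plastic chip, 32 x 28 x 6 mm, about 12 g, lying flat on the plate, turned any way; origin in the middle of its underside.
- chip5: Loose orange plastic chip, 38 x 25 x 6 mm, about 12 g, lying flat on the plate, turned any way; origin in the middle of its underside.
- meter: Grey hand-held meter, 85 x 170 x 30 mm, lying on the bench; leave alone. Origin at its underside.
- detector0: Red gas detector, 60 x 95 x 37 mm, lying on the bench; leave alone. Origin at its underside.
- detector1: Second red gas detector, 60 x 95 x 37 mm, lying on the bench; leave alone. Origin at its underside.
- jar: Jar with a blue cap, 60 mm across, 85 mm high; leave alone. Origin at its underside.
- driver: Screwdriver lying on the bench; leave alone. Origin at its underside.
Things that resemble listed ones, but are neither listed nor needed, are in the scene too. Leave any pink or purple look-alike of the scraper alone.

How it is judged:
By the outcome, as a careful person would: the job done as asked, in the order asked, and still so for the second after the job is handed in, with the robot touching nothing.
It also fails if it takes over 58 s, if anything falls off the work surface, if the arm or the gripper's body presses on something with over 40 N, if the wrist force passes 120 N, or if a joint passes its speed limit or range.

### The arm

A 6-joint arm with a two-finger parallel gripper is mounted at the origin on the work surface. World frame = base frame: x ahead of the robot, y to its left, z up, the work surface at z = 0. Lengths are in m, angles in degrees, forces in N, time in s.
With the tool pointing down it reaches from about 0.35 to 0.725 m from the base axis. Payload 6 kg.
Tool frame: the origin (TCP) lies on the centre line of the jaws, within the pads' length; the fingertips stand 8 mm ahead of it and the grasp point (between the pads) lies 11 mm behind it; z points along the fingers, y is the line along which they close (so a half turn about z gives the same grasp; the last joint's range is limited). The gripper opens to 85 mm and grips with 20 to 120 N. Pads are 22 mm wide; open, the fingers measure 114 mm over their backs; the gripper's body (76 mm by 85 mm) begins 54 mm behind the grasp point. The pads swing forward as they close: fully open they stand 13 mm farther back than shut.
Start: joints at [88.39, 2.303, 4.859, 0, -92.561, -19.12], TCP at [0.212, 0.561, 0.239] pointing down, gripper open.
Joint ranges: [-146.85, 146.85], [-73.84, 115.35], [-62.03, 85.46], [-188.31, 113.3], [-161.28, -10.13], [-171.36, 171.36]. Speed limits (degrees/s): [147.25, 147.25, 172.46, 180, 180, 180].

### API

Orientations are given as [roll, pitch, yaw] about the fixed x, y, z axes, in that order (R = Rz(yaw) Ry(pitch) Rx(roll)).
In Python, from plant import read_state, get_image, get_calibration, close_job, boxes_of, cut_out gives the robot as it stands.
- The arm moves only by the tool servo_tool, never from a script. Its argument "motion" is a list of rows, each a list of 3 entries, a list of its own where there are three numbers: the shift along the tool's x, y, z in m, then the turn about the tool's z in degrees, then the closure in counts, from 0 (fully open) to 255 (shut). In form: [[[x, y, z], twist, jaw], ...]. A call has 1 to 10 rows; each row shifts and turns the commanded pose from where the row before left it, along the tool's axes as they then stand; what a row does not reach is not made up. A row lasts 1/8 s, in which the tool goes at most 62.5 mm and 10.7 degrees, less where a joint would pass 70% of its speed; a pose out of reach is approached as far as the arm can. A call is refused whole if a number of a shift passes 0.0625 or a number of a turn 10.7, either way. A call with a gripper value outside its range is refused whole. The fingers move at their own pace and stop on an object; "squeeze" is the grip in N (left out, the last holds). Time passes only in rows, so rows that do not move let the fingers close. It gives the time, the measured TCP pose, the force, the opening and the grip force at its end, in the units of the state.
- read_state(): the state, without advancing time (a new reading comes with each control period).
- get_image(name): name is "side" or "top"; returns (picture, depth): 384x512x3 uint8, blue, green, red; 384x512 float32, m along the optical axis (not along the pixel's ray), 0 where there is no reading.
- get_calibration(name): a dict with "fx", "fy", "cx", "cy" (pixels), "D" ([k1, k2, p1, p2, k3] as OpenCV has them; the pictures are not rectified), "world_from_camera" (4x4, takes a point from camera to world coordinates). Camera axes: x right, y down, z forward; pixel columns grow to the right and rows downward; lengths in m; the calibration is good to about 2 mm. A picture is of the moment at which its call begins. get_calibration takes no time and is no camera call.
- close_job(): hands the job in; it is judged then, once.
Trained networks look in the newest picture that a camera, given by its name, has taken for a name from the list of things; names that differ only in an ending like _2 or _b are one class to them, and where a whole thing is asked for, a point or a joint stands for the part that bears it (a point fixed in the world has none). Each returns a list of dicts, best first, with "conf" (0 to 1); they miss things now and then, are a little off and sometimes report something else, mostly with a low value. They report only what shows in the picture. A call takes as long as a camera call. They do not tell look-alikes from the thing itself.
- boxes_of(camera, name): "location" ([column, row] as shares, 0 to 1, of the picture: columns of its width, rows of its height, amid what is visible of it).
- cut_out(camera, name): "pixels" (384x512 bool, what is visible of it) and "location" ([column, row] as shares, 0 to 1, of the picture: columns of its width, rows of its height, amid what is visible of it).
The state is a dict: "time": time; "joint_positions": joint angles; "qvel": joint speeds; "effort": joint torques, N m; "ee_pos": TCP position; "ee_rot": TCP orientation; "wrist_force": force on the tool from outside, world axes, zero at the start; "moment": the same for the moment, N m; "gripper_width": opening from 0.0 (shut) to 1.0 (fully open); "grip_force": force on a finger pad.
Only numpy, scipy, OpenCV 4.12 (cv2) and the standard library are available. Lean on these libraries where they do the work, as an engineer would, in place of code of your own. Each camera call takes 0.05 s, during which the arm holds its last target. There are 200 camera calls.

## Working session

There is one attempt and no reset: what is moved stays moved. The work goes in short steps, Python scripts to look and compute and a tool call to move; the robot and the scene stay as the last step left them, time stands still between calls to the robot, and variables do not carry over. Pictures are saved under pics/ and viewed, at most 10 in all, crops included, and the job is handed in when it is done.

Besides the shell and the picture viewer there is one more tool, called as name(argument=value, ...), one argument or row to a line, values as JSON. servo_tool: Moves the arm, as the interface text tells. Its arguments: {"type":"object","properties":{"motion":{"type":"array","items":{"type":"array"}},"squeeze":{"type":"number"}},"required":["motion"]}

```bash
mkdir -p pics; ls
cat > h.py <<'E'
import numpy as np, cv2
from plant import *
def cloud(cam,d):
    c=get_calibration(cam);K=np.array([[c['fx'],0,c['cx']],[0,c['fy'],c['cy']],[0,0,1]])
    v,u=np.mgrid[0:384,0:512]
    p=cv2.undistortPoints(np.stack([u,v],-1).reshape(-1,1,2).astype(np.float64),K,np.array(c['D'])).reshape(384,512,2)
    P=np.dstack([p[...,0]*d,p[...,1]*d,d]); T=np.array(c['world_from_camera'])
    W=P@T[:3,:3].T+T[:3,3]; W[d==0]=np.nan
    return W
E
python3 - <<'E'
from h import *
for c in ['top','side']:
    im,d=get_image(c); np.savez(f'{c}0.npz',im=im,d=d); cv2.imwrite(f'pics/{c}0.png',cv2.resize(im,(800,600)))
    print(c,np.round(get_calibration(c)['world_from_camera'],3).tolist())
    W=cloud(c,d)
    for n in ['stand','scraper','strip_end','cleat_ledge','plate_top','tray_in','chip0','meter','jar','detector0','driver']:
        for r in cut_out(c,n):
            m=r['pixels']; print(n,round(r['conf'],2),np.round(np.array(r['location'])*[512,384]),m.sum(),np.round(np.nanmedian(W[m],0),3))
print(read_state())
E
```

```text
pics
top [[-0.001, -0.995, 0.104, 0.383], [-1.0, 0.001, 0.001, 0.017], [-0.001, -0.104, -0.995, 1.337], [0.0, 0.0, 0.0, 1.0]]
stand 0.87 [197. 184.] 7184 [0.53  0.174 0.055]
scraper 0.89 [345. 248.] 564 [ 0.334 -0.256  0.077]
scraper 0.85 [328. 205.] 598 [ 0.459 -0.22   0.073]
scraper 0.75 [402. 260.] 554 [ 0.308 -0.426  0.073]
scraper 0.58 [281. 250.] 583 [ 0.335 -0.067  0.071]
scraper 0.52 [195. 185.] 91 [0.532 0.183 0.063]
scraper 0.15 [194. 207.] 87 [0.458 0.181 0.063]
strip_end 0.95 [278. 248.] 567 [ 0.336 -0.066  0.072]
strip_end 0.86 [330. 207.] 567 [ 0.459 -0.221  0.076]
strip_end 0.78 [347. 245.] 607 [ 0.335 -0.257  0.069]
strip_end 0.64 [402. 255.] 608 [ 0.308 -0.43   0.069]
cleat_ledge 0.86 [341. 143.] 1588 [ 0.647 -0.256  0.087]
plate_top 0.89 [202. 188.] 7026 [0.529 0.174 0.055]
plate_top 0.36 [ 96. 194.] 1428 [0.505 0.498 0.032]
tray_in 0.69 [202. 187.] 6914 [0.53  0.172 0.055]
chip0 0.57 [283. 128.] 383 [ 0.696 -0.085  0.083]
chip0 0.56 [221. 205.] 95 [0.464 0.105 0.063]
chip0 0.56 [221. 179.] 73 [0.535 0.111 0.063]
chip0 0.54 [193. 166.] 91 [0.589 0.183 0.063]
chip0 0
[... 1699 characters left out ...]
0.562 -0.462  0.02 ]
{'time': 1.2, 'joint_positions': array([ 8.83899716e+01,  2.30179673e+00,  4.85790577e+00,  9.26160806e-04,
       -9.25613169e+01, -1.91184406e+01]), 'qvel': array([ 0.11079798, -0.16378329, -0.07008579,  0.10421449,  0.08180394,
        0.03663466]), 'effort': array([ 9.39423844e-04, -3.67938352e+01,  3.47445130e+01,  6.93329304e+00,
       -8.46267885e-04, -8.94735379e-07]), 'ee_pos': array([0.21235534, 0.56113674, 0.23927169]), 'ee_rot': array([ 1.79995382e+02, -2.57991099e-03, -2.07285102e+01]), 'wrist_force': array([0.20860651, 0.80758392, 0.25361224]), 'moment': array([-0.01392501,  0.0232231 ,  0.01934252]), 'grip_force': 0.0, 'gripper_width': 1.0003563774634014}
```

View pics/top0.png

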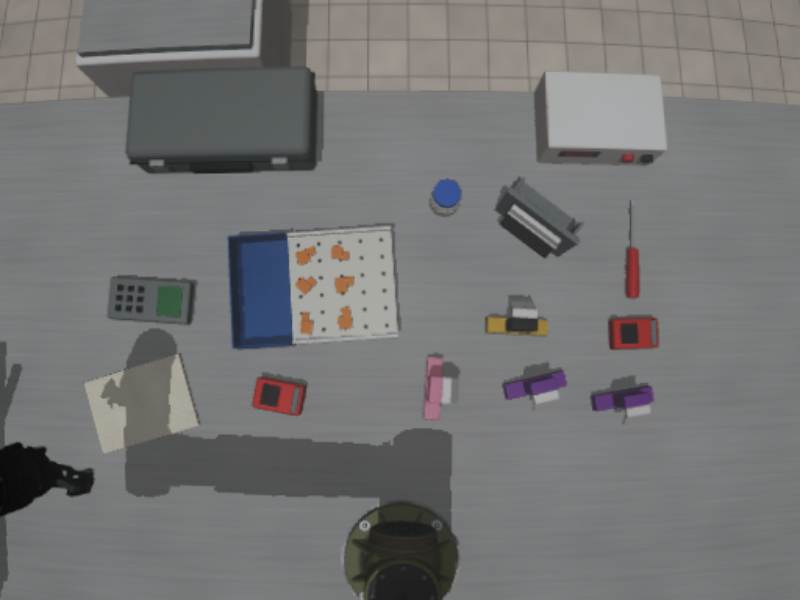

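View pics/side0.png

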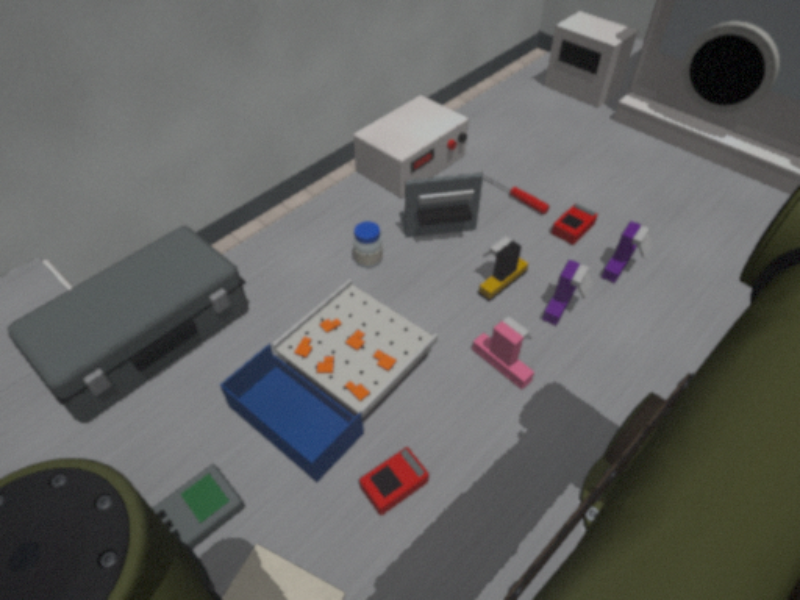

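The yellow block with the black handle at (517,325) in the 800 px top view is the scraper. The pink block (433,388) and the purple ones (535,385) and (623,398) are look-alikes, because only the first has the described colours. I'll measure poses and confirm this in a crop.

```bash
cat > m.py <<'E'
from h import *
def rect(p):
    c,s,a=cv2.minAreaRect((p[:,:2]*1000).astype(np.float32)); return np.round(c,1),np.round(s,1),round(a,2)
for c in ['top','side']:
    f=np.load(f'{c}0.npz'); im,d=f['im'],f['d']; W=cloud(c,d); hsv=cv2.cvtColor(im,cv2.COLOR_BGR2HSV)
    H,S,V=[hsv[...,i].astype(int) for i in range(3)]; z=W[...,2]
    near=lambda x,y,r:np.hypot(W[...,0]-x,W[...,1]-y)<r
    y=(H>15)&(H<35)&(S>120)&near(.459,-.22,.1); print(c,'yellow',y.sum(),np.nanmedian(z[y]),rect(W[y&(z>.02)]))
    print(' z>85',rect(W[near(.459,-.22,.08)&(z>.085)]), 'zmax',np.nanmax(z[near(.459,-.22,.08)]))
    dk=near(.459,-.22,.08)&(z>.085)&(V<70); print(' black top',dk.sum(),rect(W[dk]), 'bright',rect(W[near(.459,-.22,.08)&(z>.06)&(V>110)&(S<60)]))
    st=near(.53,.19,.24)&(z>.045)&(z<.085)
    k=cv2.morphologyEx(st.astype(np.uint8),cv2.MORPH_OPEN,np.ones((2,2)))
    n,l,ss,_=cv2.connectedComponentsWithStats(k); b=l==1+ss[1:,4].argmax(); print(' stand',b.sum(),rect(W[b]))
    wh=b&(S<50)&(V>130); print(' white',rect(W[wh]),'z',np.nanpercentile(z[wh],[5,25,50,75,95]).round(4))
    pn=near(.647,-.256,.12)&(z>.02); t=pn&(z>.142); print(' panel top',t.sum(),rect(W[t]),np.nanmax(z[pn]))
    br=pn&(V>140)&(z>.1); print(' bright cleat',br.sum(),rect(W[br]),np.nanpercentile(z[br],[5,50,95]).round(3))
    o=(H<20)&(S>150)&(z>.04)&near(.53,.17,.2); n,l,ss,_=cv2.connectedComponentsWithStats(o.astype(np.uint8))
    for i in range(1,n):
        if ss[i,4]>20: print('  chip',rect(W[l==i]),np.nanmedian(z[l==i]).round(4))
    if c=='top': cr=im[180:240,290:370]
    else: cr2=im[140:200,290:370]
cv2.imwrite('pics/crop1.png',np.hstack([cv2.resize(q,(400,300),interpolation=cv2.INTER_CUBIC) for q in (cr,cr2)]))
E
python3 m.py
```

```text
top yellow 184 0.02904633593981032 (array([ 455.8, -225.9]), array([115.,  28.]), 87.37)
 z>85 (array([ 465.3, -225.6]), array([49.3, 44.8]), 87.26) zmax 0.10469915678511854
 black top 144 (array([ 454.6, -225. ]), array([49.4, 23.1]), 87.67) bright (array([ 476.1, -228.1]), array([44.8, 19.1]), 89.97)
 stand 4948 (array([531.7, 166.6]), array([222.1, 316.2]), 4.07)
 white (array([531. , 110.4]), array([209.9, 199.6]), 3.97) z [0.0525 0.0552 0.057  0.059  0.0637]
 panel top 275 (array([ 649. , -255.7]), array([159.2,  14.4]), 52.18) 0.15768448172894556
 bright cleat 131 (array([ 634. , -244.7]), array([105.7,  27.2]), 52.2) [0.113 0.117 0.136]
  chip (array([588.9, 181.7]), array([21.9, 34.7]), 27.0) 0.0625
  chip (array([595.7, 117.9]), array([20.2, 24. ]), 2.22) 0.0633
  chip (array([535.4, 182.9]), array([22.6, 25.2]), 45.21) 0.0635
  chip (array([533.7, 115.5]), array([21.3, 15.1]), 1.62) 0.063
  chip (array([459.4, 180.4]), array([15.5, 32.7]), 89.16) 0.0632
  chip (array([462.2, 107.4]), array([18.2, 19.9]), 8.23) 0.0625
side yellow 244 0.027475429693975373 (array([ 456.4, -226
[... 270 characters left out ...]
[nan, nan]), array([0., 0.]), 0.0)
 white (array([nan, nan]), array([0., 0.]), 0.0) z [0.0538 0.0553 0.0564 0.0576 0.0649]
 panel top 209 (array([ 650.4, -256.8]), array([159.1,  19. ]), 52.91) 0.15385345929062055
 bright cleat 35 (array([ 625.6, -239.3]), array([100.3,   6.4]), 50.77) [0.131 0.133 0.135]
  chip (array([594.3, 115.7]), array([32.3, 22.2]), 71.23) 0.0622
  chip (array([532.5, 107.6]), array([25.8, 33.1]), 5.68) 0.0621
  chip (array([587.4, 180.9]), array([22.7, 34.3]), 19.21) 0.0625
  chip (array([469. , 107.9]), array([37.3, 23.8]), 10.44) 0.0621
  chip (array([534.5, 182.7]), array([24. , 27.3]), 47.3) 0.0624
  chip (array([458.5, 179. ]), array([18.1, 36.9]), 89.58) 0.0625
```

View pics/crop1.png

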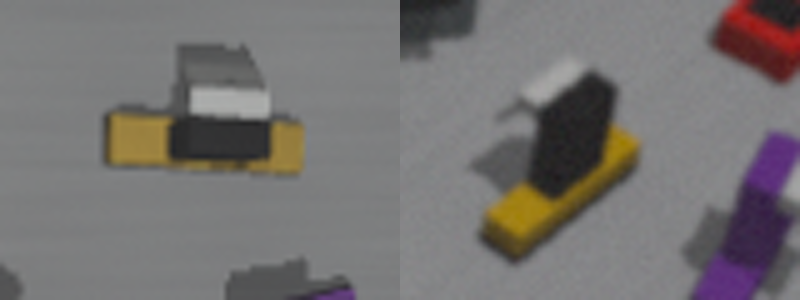

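The crop shows the yellow blade, black handle and white-grey strip, at about (0.455, -0.226) with a yaw of -2.8°. This is the right block. Moving above it now.

servo_tool(
  motion=[
    [[0,0,0],-9,0],
    [[0,0,0],-8.9,0],
    [[0.035,0.048,0],0,0],
    [[0.035,0.048,0],0,0],
    [[0.035,0.048,0],0,0],
    [[0.035,0.048,0],0,0],
    [[0.035,0.048,0],0,0],
    [[0.035,0.048,0],0,0],
    [[0.035,0.048,0],0,0],
    [[0.035,0.048,0],0,0],
  ],
)

```text
time: 2.45
ee_pos: [0.4738, 0.1621, 0.2397]
ee_rot: [-180.0, -0.0, -2.8]
wrist_force: [1.0, -0.2, -0.7]
gripper_width: 1.005
grip_force: 0.0
```

servo_tool(
  motion=[
    [[0,0.049,0],0,0],
    [[0,0.049,0],0,0],
    [[0,0.049,0],0,0],
    [[0,0.049,0],0,0],
    [[0,0.049,0],0,0],
    [[0,0.049,0],0,0],
    [[0,0.049,0],0,0],
    [[0,0.047,0],0,0],
    [[0,0,0.04],0,0],
    [[0,0,0],0,0],
  ],
)

```text
time: 3.7
ee_pos: [0.4522, -0.2257, 0.1962]
ee_rot: [-179.9, 0.3, -2.9]
wrist_force: [-0.6, 0.5, -0.5]
gripper_width: 0.997
grip_force: 0.0
```

servo_tool(
  motion=[
    [[0.003,0,0.04],0,0],
    [[0,0,0.04],0,0],
    [[0,0,0.03],0,0],
    [[0,0,0.02],0,0],
    [[0,0,0.014],0,0],
    [[0,0,0],0,0],
    [[0,0,0],0,255],
    [[0,0,0],0,255],
    [[0,0,0],0,255],
    [[0,0,0],0,255],
  ],
  squeeze=70,
)

```text
time: 4.95
ee_pos: [0.4577, -0.2263, 0.0569]
ee_rot: [179.9, -0.2, -2.8]
wrist_force: [-0.2, 0.0, 5.4]
gripper_width: 0.579
grip_force: 73.7
```

servo_tool(
  motion=[
    [[0,0,0],0,255],
    [[0,0,0],0,255],
  ],
)

```text
time: 5.2
ee_pos: [0.4577, -0.2263, 0.0569]
ee_rot: [179.9, -0.1, -2.8]
wrist_force: [1.0, 0.1, 5.4]
gripper_width: 0.579
grip_force: 73.7
```

servo_tool(
  motion=[
    [[0,0,-0.03],0,255],
    [[0,0,-0.04],0,255],
    [[0,0,-0.04],10.4,255],
    [[0,0,-0.03],10.4,255],
    [[0,0,0],10.4,255],
    [[0,0,0],10.4,255],
    [[0,0,0],10.4,255],
    [[0,0,0],10.4,255],
    [[0,0,0],10.4,255],
    [[0,0,0],10.4,255],
  ],
)

```text
time: 6.45
ee_pos: [0.4563, -0.2254, 0.194]
ee_rot: [179.9, 0.1, -86.4]
wrist_force: [-0.0, 1.1, -2.6]
gripper_width: 0.579
grip_force: 73.3
```

servo_tool(
  motion=[
    [[0,0,0],0,255],
    [[0,0,0],0,255],
  ],
)

```text
time: 6.7
ee_pos: [0.4565, -0.2257, 0.1947]
ee_rot: [179.9, 0.0, -85.8]
wrist_force: [-0.3, -0.2, -3.5]
gripper_width: 0.578
grip_force: 73.3
```

servo_tool(
  motion=[
    [[-0.045,-0.0105,0],0,255],
    [[-0.045,-0.0105,0],0,255],
    [[-0.045,-0.0105,0],0,255],
    [[-0.045,-0.0105,0],0,255],
    [[-0.045,-0.0105,0],0,255],
    [[-0.045,-0.0105,0],0,255],
    [[0,0,0.04],0,255],
    [[0,0,0],0,255],
    [[0,0,0],0,255],
  ],
)

```text
time: 7.82
ee_pos: [0.5014, 0.0473, 0.1568]
ee_rot: [-179.9, -0.0, -86.0]
wrist_force: [0.2, -0.3, -2.5]
gripper_width: 0.579
grip_force: 73.9
```

```bash
cat > l.py <<'E'
from h import *
import sys
out=[]
for c in ['top','side']:
    im,d=get_image(c); np.savez(f'{c}_{sys.argv[1]}.npz',im=im,d=d)
    s=read_state(); x,y,zt=s['ee_pos']; W=cloud(c,d); hsv=cv2.cvtColor(im,cv2.COLOR_BGR2HSV).astype(int)
    m=(hsv[...,0]>15)&(hsv[...,0]<35)&(hsv[...,1]>120)&(np.hypot(W[...,0]-x,W[...,1]-y)<.1)&(W[...,2]>.03)
    p=W[m]
    print(c,m.sum(),cv2.minAreaRect((p[:,:2]*1000).astype(np.float32)),np.percentile(p[:,2],[5,50,95]).round(4))
    out.append(cv2.resize(im[60:300,120:440] if c=='top' else im[90:330,120:440],(400,300)))
print(s['ee_pos'],s['ee_rot'],s['wrist_force'],s['time'])
cv2.imwrite(f'pics/{sys.argv[1]}.png',np.hstack(out))
E
python3 l.py a
```

```text
top 10 ((464.19378662109375, 47.422332763671875), (28.023210525512695, 5.3422346115112305), 84.8848648071289) [0.1227 0.128  0.149 ]
side 401 ((500.49334716796875, 50.8773193359375), (119.30309295654297, 29.32695960998535), 5.218115329742432) [0.1114 0.1271 0.1323]
[0.50172077 0.04738705 0.15731425] [-1.79842856e+02  1.37725483e-02 -8.60441520e+01] [-0.65606903  0.04014045 -3.23170346] 7.925
```

View pics/a.png

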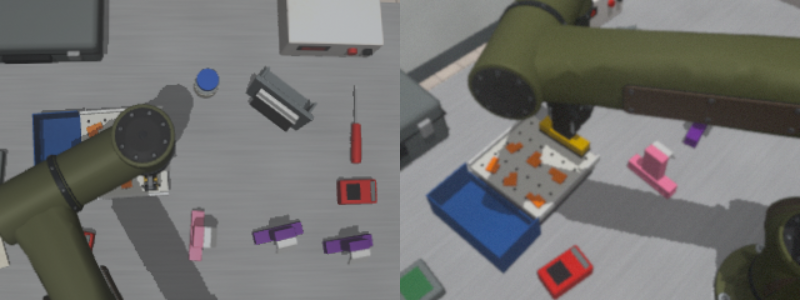

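servo_tool(
  motion=[
    [[0,0,0.02],0,255],
    [[0,0,0.016],0,255],
    [[0,0,0],0,255],
    [[0,0,0],0,255],
  ],
)

```text
time: 8.43
ee_pos: [0.5011, 0.0477, 0.1195]
ee_rot: [-180.0, -0.0, -86.0]
wrist_force: [0.5, -0.5, -2.3]
gripper_width: 0.576
grip_force: 74.2
```

servo_tool(
  motion=[
    [[0,0,0.002],0,255],
    [[0,0,0.002],0,255],
    [[0,0,0],0,255],
  ],
)

```text
time: 8.8
ee_pos: [0.5009, 0.0478, 0.1152]
ee_rot: [180.0, -0.0, -86.0]
wrist_force: [0.5, 0.6, -2.7]
gripper_width: 0.578
grip_force: 74.2
```

servo_tool(
  motion=[
    [[0,0,0.001],0,255],
    [[0,0,0.001],0,255],
    [[0,0,0],0,255],
  ],
)

```text
time: 9.18
ee_pos: [0.5009, 0.0478, 0.1132]
ee_rot: [180.0, -0.0, -86.0]
wrist_force: [-0.5, 0.1, -4.1]
gripper_width: 0.579
grip_force: 74.2
```

servo_tool(
  motion=[
    [[0,0,0.001],0,255],
    [[0,0,0],0,255],
  ],
)

```text
time: 9.43
ee_pos: [0.501, 0.0478, 0.1125]
ee_rot: [-180.0, -0.0, -86.0]
wrist_force: [0.6, 0.5, -2.3]
gripper_width: 0.577
grip_force: 74.5
```

servo_tool(
  motion=[
    [[0,0,0.001],0,255],
    [[0,0,0],0,255],
  ],
)

```text
time: 9.68
ee_pos: [0.5011, 0.0478, 0.1117]
ee_rot: [-180.0, -0.0, -86.0]
wrist_force: [-0.9, 0.4, 0.6]
gripper_width: 0.579
grip_force: 74.7
```

servo_tool(
  motion=[
    [[0,0,0.0006],0,255],
    [[-0.006,0,0],0,255],
    [[-0.01,0,0],0,255],
  ],
)

```text
time: 10.05
ee_pos: [0.5001, 0.0637, 0.1112]
ee_rot: [-180.0, -0.1, -86.1]
wrist_force: [0.5, -2.8, 2.5]
gripper_width: 0.58
grip_force: 74.7
```

servo_tool(
  motion=[
    [[-0.01,0,0],0,255],
    [[-0.01,0,0],0,255],
    [[-0.01,0,0],0,255],
  ],
)

```text
time: 10.42
ee_pos: [0.4978, 0.0944, 0.1109]
ee_rot: [-180.0, -0.0, -86.0]
wrist_force: [0.1, -3.0, 4.0]
gripper_width: 0.579
grip_force: 74.7
```

servo_tool(
  motion=[
    [[-0.012,0,0],0,255],
    [[-0.012,0,0],0,255],
    [[-0.012,0,0],0,255],
  ],
)

```text
time: 10.8
ee_pos: [0.4952, 0.1304, 0.1107]
ee_rot: [-180.0, -0.0, -86.0]
wrist_force: [-0.6, -2.4, 3.7]
gripper_width: 0.574
grip_force: 74.8
```

servo_tool(
  motion=[
    [[-0.012,0,0],0,255],
    [[-0.012,0,0],0,255],
    [[-0.012,0,0],0,255],
  ],
)

```text
time: 11.18
ee_pos: [0.4927, 0.1663, 0.1107]
ee_rot: [180.0, -0.0, -86.0]
wrist_force: [0.9, -3.4, 3.8]
gripper_width: 0.578
grip_force: 74.9
```

servo_tool(
  motion=[
    [[-0.012,0,0],0,255],
    [[-0.012,0,0],0,255],
    [[-0.012,0,0],0,255],
    [[0,0,0],0,255],
  ],
)

```text
time: 11.68
ee_pos: [0.4901, 0.2032, 0.1106]
ee_rot: [-180.0, 0.1, -86.0]
wrist_force: [-1.5, 3.0, 4.3]
gripper_width: 0.578
grip_force: 75.1
```

servo_tool(
  motion=[
    [[-0.01,0,0],0,255],
    [[0,0,0],0,255],
    [[0,0,-0.015],0,255],
    [[0,0,-0.02],0,255],
    [[0.042,-0.017,0],0,255],
    [[0.042,-0.017,0],0,255],
    [[0.042,-0.017,0],0,255],
    [[0.042,-0.017,0],0,255],
    [[0,0,0],0,255],
  ],
)

```text
time: 12.8
ee_pos: [0.5699, 0.046, 0.1464]
ee_rot: [-180.0, -0.0, -86.3]
wrist_force: [-0.6, 1.0, -3.5]
gripper_width: 0.58
grip_force: 74.2
```

```bash
python3 l.py b
```

```text
top 24 ((521.5494384765625, 45.6561279296875), (40.18986511230469, 23.005088806152344), 7.485341548919678) [0.1151 0.1194 0.2224]
side 348 ((568.2376708984375, 50.42108917236328), (118.42756652832031, 29.058826446533203), 3.9871232509613037) [0.1016 0.1165 0.1207]
[0.56926179 0.04824869 0.1462808 ] [-1.79981480e+02  3.01683850e-02 -8.61068371e+01] [-0.40679548 -0.8623309  -3.39017347] 12.9
```

View pics/b.png

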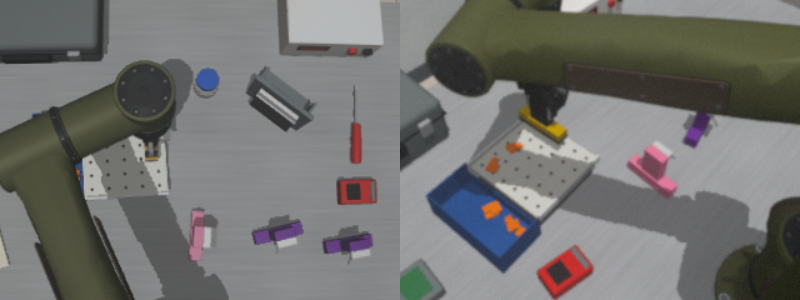

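servo_tool(
  motion=[
    [[0,0,0.02],0,255],
    [[0,0,0.01],0,255],
    [[0,0,0.003],0,255],
    [[0,0,0.001],0,255],
    [[0,0,0.001],0,255],
    [[0,0,0],0,255],
  ],
)

```text
time: 13.65
ee_pos: [0.5692, 0.0487, 0.1113]
ee_rot: [-180.0, 0.0, -86.0]
wrist_force: [-2.6, 0.5, 3.0]
gripper_width: 0.583
grip_force: 74.8
```

servo_tool(
  motion=[
    [[-0.006,0,0],0,255],
    [[-0.01,0,0],0,255],
    [[-0.01,0,0],0,255],
  ],
)

```text
time: 14.02
ee_pos: [0.5676, 0.0749, 0.1112]
ee_rot: [-179.9, -0.0, -86.0]
wrist_force: [-0.1, -3.1, 3.8]
gripper_width: 0.576
grip_force: 74.7
```

servo_tool(
  motion=[
    [[-0.012,0,0],0,255],
    [[-0.012,0,0],0,255],
    [[-0.012,0,0],0,255],
  ],
)

```text
time: 14.4
ee_pos: [0.5648, 0.1113, 0.1109]
ee_rot: [-180.0, -0.0, -86.0]
wrist_force: [0.3, -4.2, 3.1]
gripper_width: 0.578
grip_force: 74.8
```

servo_tool(
  motion=[
    [[-0.012,0,0],0,255],
    [[-0.012,0,0],0,255],
    [[-0.012,0,0],0,255],
  ],
)

```text
time: 14.78
ee_pos: [0.5622, 0.1471, 0.1107]
ee_rot: [180.0, -0.0, -86.0]
wrist_force: [1.0, -4.7, 4.0]
gripper_width: 0.577
grip_force: 75.0
```

servo_tool(
  motion=[
    [[-0.012,0,0],0,255],
    [[-0.012,0,0],0,255],
    [[-0.012,0,0],0,255],
  ],
)

```text
time: 15.15
ee_pos: [0.5597, 0.183, 0.1107]
ee_rot: [180.0, -0.0, -86.0]
wrist_force: [1.1, -3.2, 4.2]
gripper_width: 0.58
grip_force: 75.0
```

servo_tool(
  motion=[
    [[-0.012,0,0],0,255],
    [[-0.012,0,0],0,255],
    [[-0.01,0,0],0,255],
    [[0,0,0],0,255],
    [[0,0,-0.02],0,255],
    [[0,0,-0.04],0,255],
    [[0.045,0,-0.04],0,255],
    [[0.06,0,0],0,255],
    [[0.06,0,0],0,255],
    [[0.06,0,0],0,255],
  ],
)

```text
time: 16.4
ee_pos: [0.5727, -0.0097, 0.2109]
ee_rot: [-180.0, 0.1, -86.0]
wrist_force: [1.0, 0.7, -2.7]
gripper_width: 0.58
grip_force: 74.5
```

```bash
python3 l.py c
```

```text
top 56 ((532.67822265625, -1.46575927734375), (52.110870361328125, 25.8204402923584), 28.88045883178711) [0.179  0.1835 0.1876]
side 371 ((569.8685913085938, -12.530994415283203), (116.43740844726562, 29.792407989501953), 4.045019149780273) [0.1664 0.1815 0.1854]
[ 0.57263407 -0.01307402  0.21109958] [ 1.79979613e+02 -1.07524596e-02 -8.63606665e+01] [ 0.21264582  0.76243425 -2.62085594] 16.5
```

View pics/c.png

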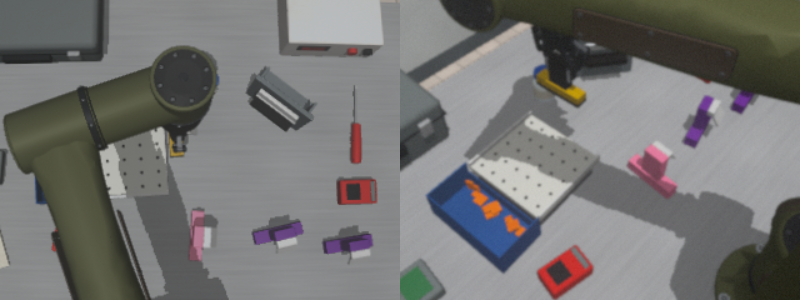

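Side view: the plate is bare and the orange chips are all in the tray around (490,205). Moving over to the panel.

servo_tool(
  motion=[
    [[0,0,0],-9.7,255],
    [[0,0,0],-9.7,255],
    [[0,0,0],-9.7,255],
    [[0,0,0],-9.7,255],
    [[0,0,0],-9.6,255],
    [[0.031,0.029,0],0,255],
    [[0.031,0.029,0],0,255],
    [[0.031,0.029,0],0,255],
    [[0.031,0.029,0],0,255],
    [[0.031,0.029,0],0,255],
  ],
)

```text
time: 17.75
ee_pos: [0.6074, -0.2185, 0.2106]
ee_rot: [-179.9, 0.1, -37.6]
wrist_force: [0.3, 1.0, -3.3]
gripper_width: 0.58
grip_force: 74.2
```

servo_tool(
  motion=[
    [[0,0,0.02],0,255],
    [[0,0,0],0,255],
    [[0,0,0],0,255],
    [[0,0,0],0,255],
  ],
)

```text
time: 18.25
ee_pos: [0.6076, -0.217, 0.1919]
ee_rot: [-180.0, -0.1, -37.6]
wrist_force: [0.2, 0.1, -3.4]
gripper_width: 0.581
grip_force: 74.3
```

```bash
python3 l.py d
cat > n.py <<'E'
from h import *
import sys
n=sys.argv[1]
f=np.load(f'side_{n}.npz'); im=f['im']; W=cloud('side',f['d']); hsv=cv2.cvtColor(im,cv2.COLOR_BGR2HSV).astype(int)
s=read_state(); psi=np.radians(-37.6); R=np.array([[np.cos(psi),np.sin(psi)],[-np.sin(psi),np.cos(psi)]])
L=np.array([.6447,-.2532]); P=(W[...,:2]-L)@R.T*1000; z=W[...,2]
print('TCP in panel',(np.array(s['ee_pos'][:2])-L)@R.T*1000,s['ee_pos'][2])
nr=(np.abs(P[...,0])<120)&(np.abs(P[...,1])<110)&(z>.05)
y=nr&(hsv[...,0]>15)&(hsv[...,0]<35)&(hsv[...,1]>120); print('yellow',y.sum(),cv2.minAreaRect(P[y].astype(np.float32)))
w=nr&(hsv[...,2]>120)&(hsv[...,1]<50)&(z>.1); n_,l,ss,c=cv2.connectedComponentsWithStats(w.astype(np.uint8))
for i in range(1,n_):
    q=l==i
    if q.sum()>8: print(c[i].round(),q.sum(),'x',np.percentile(P[q][:,0],[5,50,95]).round(1),'y',np.percentile(P[q][:,1],[2,50,98]).round(1),'z',np.percentile(z[q],[5,50,95]).round(3))
v,u=np.nonzero(nr); a=max(0,v.min()-10);b=max(0,u.min()-10)
cv2.imwrite(f'pics/{n}2.png',cv2.resize(im[a:a+120,b:b+160],(800,600),interpolation=cv2.INTER_CUBIC)); print(a,b)
o=np.load(f'side_{n}.npz')
h=(hsv[...,0]<18)&(hsv[...,1]>150)&(W[...,1]>0)&(hsv[...,0]>6); n_,l,ss,c=cv2.connectedComponentsWithStats(h.astype(np.uint8))
for i in range(1,n_):
    if ss[i,4]>10: print('orange',c[i].round(),ss[i,4],np.nanmedian(W[l==i],0).round(3))
E
python3 n.py d
```

```text
top 247 ((604.1962280273438, -213.23777770996094), (118.638916015625, 28.02326774597168), 52.655662536621094) [0.1582 0.163  0.1692]
side 376 ((604.4005126953125, -236.4034881591797), (154.87705993652344, 89.00564575195312), 85.87062072753906) [0.1433 0.1605 0.1658]
[ 0.60753922 -0.21722822  0.19163732] [-1.79963339e+02 -6.61676101e-02 -3.75804238e+01] [ 0.22135358 -0.91525576 -2.85492977] 18.35
TCP in panel [-51.39010785   5.82659888] 0.19163731807119916
yellow 375 ((-47.83836364746094, -9.90277099609375), (62.79692077636719, 155.383544921875), 18.29367446899414)
0 249
orange [181. 244.] 127 [0.586 0.238 0.01 ]
orange [193. 257.] 133 [0.533 0.243 0.015]
orange [211. 270.] 122 [0.468 0.236 0.015]
```

View pics/d2.png

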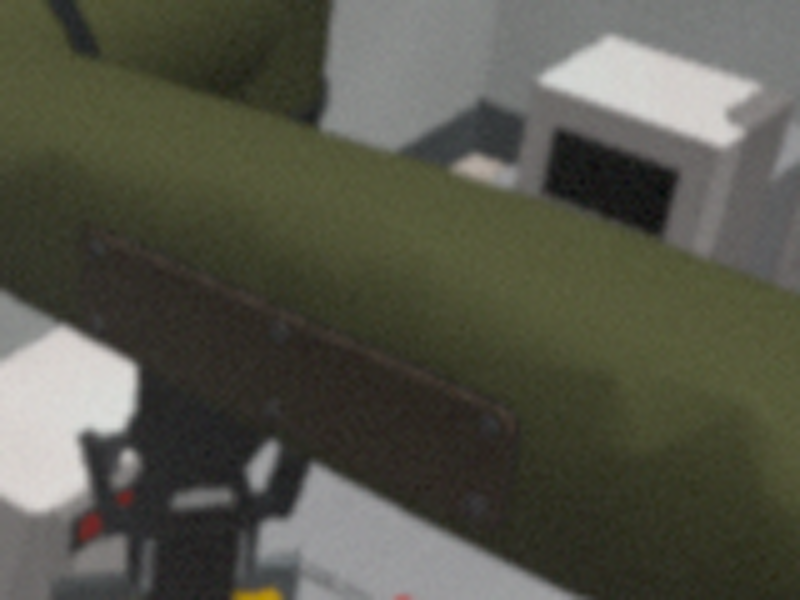

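```bash
cat > t.py <<'E'
from h import *
import sys
n=sys.argv[1]
psi=np.radians(-37.6); R=np.array([[np.cos(psi),np.sin(psi)],[-np.sin(psi),np.cos(psi)]]); L=np.array([.6447,-.2532])
s=read_state(); print('TCP',((np.array(s['ee_pos'][:2])-L)@R.T*1000).round(1),s['ee_pos'][2].round(4),s['time'])
for f,tag in ((np.load('top0.npz'),'start'),(np.load(f'top_{n}.npz'),n)):
    im=f['im']; W=cloud('top',f['d']); hsv=cv2.cvtColor(im,cv2.COLOR_BGR2HSV).astype(int); P=np.dstack([(W[...,:2]-L)@R.T,W[...,2]])*1000
    nr=(abs(P[...,0])<110)&(abs(P[...,1])<110)
    y=nr&(hsv[...,0]>15)&(hsv[...,0]<35)&(hsv[...,1]>120)&(P[...,2]>50)
    if y.sum()>50:
        q=P[y]; print(tag,'yellow',cv2.minAreaRect(q[:,:2].astype(np.float32)),'plane',np.linalg.lstsq(np.c_[q,][:,:2]-q[:,:2].mean(0),q[:,2]-q[:,2].mean(),rcond=None)[0])
    t=nr&(P[...,2]>142)&(P[...,2]<160)&(P[...,0]>-3)&(hsv[...,1]<80); print(tag,'panel top',t.sum(),cv2.minAreaRect(P[t][:,:2].astype(np.float32)))
    b=nr&(hsv[...,2]>120)&(hsv[...,1]<50)&(P[...,2]>125); k,l,ss,c=cv2.connectedComponentsWithStats(b.astype(np.uint8))
    for i in range(1,k):
        if ss[i,4]>6: q=P[l==i]; print(tag,'bright',ss[i,4],np.percentile(q,[5,50,95],axis=0).round(1).tolist())
im=np.load(f'top_{n}.npz')['im']; cv2.imwrite(f'pics/{n}t.png',cv2.resize(im[95:185,290:410],(800,600),interpolation=cv2.INTER_CUBIC))
E
python3 t.py d
```

```text
TCP [-51.4   5.8] 0.1916 18.35
start panel top 275 ((4.897182941436768, 0.6641311645507812), (159.21365356445312, 14.370040893554688), 89.78301239013672)
start bright 54 [[-27.2, -47.3, 129.5], [-25.4, -1.0, 134.0], [-23.4, 47.4, 137.8]]
d yellow ((-56.47340774536133, 6.948448181152344), (28.023242950439453, 118.63895416259766), 0.2556614875793457) plane [-0.03267104  0.01084095]
d panel top 24 ((5.019126892089844, -67.51126861572266), (11.182010650634766, 21.99827766418457), 0.5873391032218933)
```

View pics/dt.png

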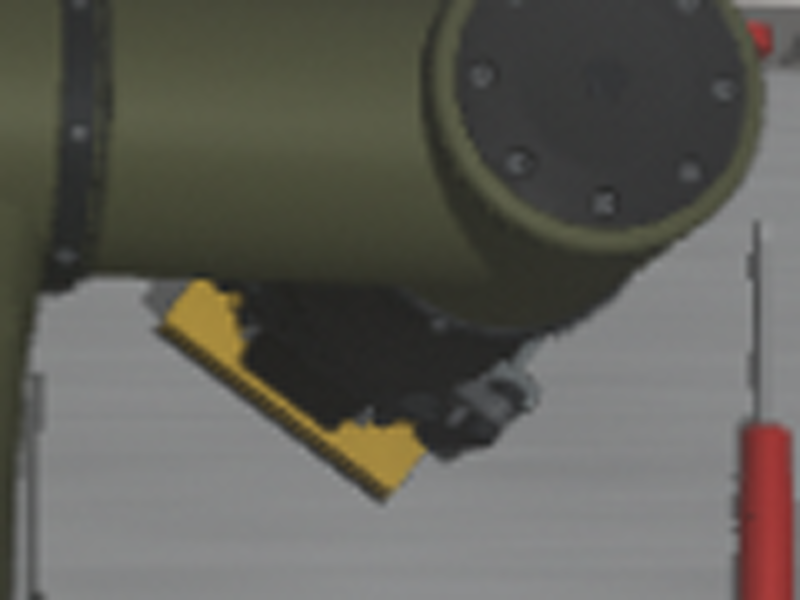

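servo_tool(
  motion=[
    [[0.0045,0.0065,0],0,255],
    [[0,0,0.025],0,255],
    [[0,0,0.02],0,255],
    [[0,0,0.006],0,255],
    [[0,0,0],0,255],
    [[0,0,0],0,255],
  ],
)

```text
time: 19.1
ee_pos: [0.6073, -0.2259, 0.141]
ee_rot: [-180.0, -0.1, -37.6]
wrist_force: [0.4, 0.4, -2.9]
gripper_width: 0.574
grip_force: 74.3
```

```bash
python3 l.py e; python3 t.py e
```

```text
top 216 ((604.3385620117188, -222.17823791503906), (118.52053833007812, 28.014949798583984), 53.13218307495117) [0.1071 0.1126 0.1178]
side 348 ((615.0293579101562, -239.65475463867188), (134.3479766845703, 68.03833770751953), 52.69499969482422) [0.0923 0.1098 0.115 ]
[ 0.60727456 -0.2257682   0.14084917] [-1.79964548e+02 -8.94233172e-02 -3.76213334e+01] [-0.52297996 -0.14429676 -2.36332925] 19.2
TCP [-46.4  -1.1] 0.1408 19.2
start panel top 275 ((4.897182941436768, 0.6641311645507812), (159.21365356445312, 14.370040893554688), 89.78301239013672)
start bright 54 [[-27.2, -47.3, 129.5], [-25.4, -1.0, 134.0], [-23.4, 47.4, 137.8]]
e yellow ((-50.90568542480469, -0.048099517822265625), (28.014978408813477, 118.52053833007812), 0.7322129011154175) plane [0.02229697 0.00602807]
e panel top 28 ((3.91397762298584, -70.59229278564453), (17.18954849243164, 13.032669067382812), 88.27967071533203)
```

servo_tool(
  motion=[
    [[-0.0005,0,0.003],0,255],
    [[0,0,0.003],0,255],
    [[0,0,0],0,255],
  ],
)

```text
time: 19.58
ee_pos: [0.6066, -0.2254, 0.135]
ee_rot: [-180.0, -0.1, -37.6]
wrist_force: [-1.0, 1.2, 2.4]
gripper_width: 0.58
grip_force: 74.8
```

servo_tool(
  motion=[
    [[0,0,0.003],0,255],
    [[0,0,0.003],0,255],
    [[0,0,0],0,255],
  ],
)

```text
time: 19.95
ee_pos: [0.6068, -0.2256, 0.1347]
ee_rot: [-180.0, -0.3, -37.6]
wrist_force: [-11.6, 8.9, 24.4]
gripper_width: 0.576
grip_force: 77.5
```

servo_tool(
  motion=[
    [[0,0,-0.006],0,255],
    [[0,0,-0.002],0,255],
    [[-0.002,0,0],0,255],
    [[0,0,0],0,255],
    [[0,0,0.004],0,255],
    [[0,0,0.002],0,255],
    [[0,0,0],0,255],
  ],
)

```text
time: 20.82
ee_pos: [0.6047, -0.2241, 0.1292]
ee_rot: [180.0, 0.0, -37.6]
wrist_force: [-0.0, -0.4, -1.8]
gripper_width: 0.576
grip_force: 74.3
```

servo_tool(
  motion=[
    [[0,0,0.002],0,255],
    [[0,0,0],0,255],
  ],
)

```text
time: 21.08
ee_pos: [0.6048, -0.2241, 0.1276]
ee_rot: [180.0, 0.0, -37.6]
wrist_force: [-0.2, -1.1, -2.3]
gripper_width: 0.578
grip_force: 74.3
```

servo_tool(
  motion=[
    [[0,0,0.002],0,255],
    [[0,0,0.002],0,255],
    [[0,0,0],0,255],
  ],
)

```text
time: 21.45
ee_pos: [0.6047, -0.2241, 0.1234]
ee_rot: [180.0, 0.0, -37.6]
wrist_force: [0.5, -0.1, -3.6]
gripper_width: 0.581
grip_force: 74.3
```

servo_tool(
  motion=[
    [[0,0,0.002],0,255],
    [[0,0,0],0,255],
  ],
)

```text
time: 21.7
ee_pos: [0.6048, -0.2241, 0.1215]
ee_rot: [180.0, 0.0, -37.6]
wrist_force: [0.1, -0.4, -1.7]
gripper_width: 0.576
grip_force: 74.3
```

servo_tool(
  motion=[
    [[0,0,0.002],0,255],
    [[0,0,0],0,255],
  ],
)

```text
time: 21.95
ee_pos: [0.6048, -0.2241, 0.1195]
ee_rot: [180.0, 0.0, -37.6]
wrist_force: [-0.7, -0.6, -4.2]
gripper_width: 0.577
grip_force: 74.3
```

servo_tool(
  motion=[
    [[0,0,0.002],0,255],
    [[0,0,0],0,255],
  ],
)

```text
time: 22.2
ee_pos: [0.6047, -0.2241, 0.1175]
ee_rot: [180.0, 0.0, -37.6]
wrist_force: [-0.6, 0.3, -3.2]
gripper_width: 0.579
grip_force: 74.3
```

servo_tool(
  motion=[
    [[0,0,0.0015],0,255],
    [[0,0,0],0,255],
  ],
)

```text
time: 22.45
ee_pos: [0.6048, -0.2241, 0.116]
ee_rot: [180.0, 0.0, -37.6]
wrist_force: [-0.4, -0.3, -2.9]
gripper_width: 0.58
grip_force: 74.3
```

servo_tool(
  motion=[
    [[0,0,0.0015],0,255],
    [[0,0,0],0,255],
  ],
)

```text
time: 22.7
ee_pos: [0.6048, -0.2241, 0.1146]
ee_rot: [180.0, 0.0, -37.6]
wrist_force: [0.1, -0.8, -3.2]
gripper_width: 0.577
grip_force: 74.3
```

servo_tool(
  motion=[
    [[0,0,0.001],0,255],
    [[0,0,0],0,255],
  ],
)

```text
time: 22.95
ee_pos: [0.6048, -0.2242, 0.1136]
ee_rot: [180.0, 0.0, -37.6]
wrist_force: [-0.2, 0.2, -2.8]
gripper_width: 0.577
grip_force: 74.3
```

servo_tool(
  motion=[
    [[0,0,0.001],0,255],
    [[0,0,0],0,255],
  ],
)

```text
time: 23.2
ee_pos: [0.6049, -0.2242, 0.1128]
ee_rot: [180.0, -0.0, -37.6]
wrist_force: [-0.1, -0.3, -2.3]
gripper_width: 0.579
grip_force: 74.4
```

servo_tool(
  motion=[
    [[0,0,0.001],0,255],
    [[0,0,0],0,255],
  ],
)

```text
time: 23.45
ee_pos: [0.605, -0.2242, 0.1126]
ee_rot: [-180.0, -0.0, -37.6]
wrist_force: [-2.0, 2.4, 2.0]
gripper_width: 0.577
grip_force: 74.6
```

servo_tool(
  motion=[
    [[0,0,0.0006],0,255],
    [[0,0,0],0,255],
  ],
  squeeze=20,
)

```text
time: 23.7
ee_pos: [0.605, -0.2243, 0.1124]
ee_rot: [-180.0, -0.1, -37.6]
wrist_force: [-3.7, 2.7, 5.6]
gripper_width: 0.574
grip_force: 75.0
```

servo_tool(
  motion=[
    [[0,0,0],0,255],
    [[0,0,0],0,90],
    [[0,0,0],0,80],
    [[0,0,0],0,60],
    [[0,0,0],0,60],
    [[0,0,0],0,60],
  ],
)

```text
time: 24.45
ee_pos: [0.6049, -0.2242, 0.1111]
ee_rot: [180.0, -0.0, -37.6]
wrist_force: [0.0, -0.1, 0.3]
gripper_width: 0.763
grip_force: 0.0
```

```bash
python3 l.py f; python3 t.py f
```

```text
top 184 ((600.5917358398438, -219.93603515625), (118.38125610351562, 25.35092544555664), 54.67277908325195) [0.08   0.084  0.0898]
side 344 ((604.7647705078125, -234.7526397705078), (142.65365600585938, 61.923492431640625), 62.66160583496094) [0.0642 0.0813 0.0864]
[ 0.60488214 -0.22416819  0.11112744] [ 1.79995895e+02 -4.94573535e-03 -3.76293797e+01] [-0.63321523 -0.42653574  0.36992286] 24.55
TCP [-49.3  -1.3] 0.1111 24.55
start panel top 275 ((4.897182941436768, 0.6641311645507812), (159.21365356445312, 14.370040893554688), 89.78301239013672)
start bright 54 [[-27.2, -47.3, 129.5], [-25.4, -1.0, 134.0], [-23.4, 47.4, 137.8]]
f yellow ((-55.242408752441406, -0.55780029296875), (25.350902557373047, 118.38126373291016), 2.2727832794189453) plane [-0.06200765 -0.00705138]
f panel top 18 ((3.780146598815918, -74.78211212158203), (9.388459205627441, 14.300566673278809), 70.42185974121094)
```

servo_tool(
  motion=[
    [[0,0,0],0,0],
    [[0,0,0],0,0],
    [[0,0,-0.02],0,0],
    [[0,0,-0.04],0,0],
    [[0,0,-0.05],0,0],
    [[0,0,-0.03],0,0],
    [[-0.06,0,0],0,0],
    [[-0.06,0,0],0,0],
    [[-0.06,0,0],0,0],
    [[0,0,0],0,0],
  ],
)

```text
time: 25.8
ee_pos: [0.4604, -0.1131, 0.2547]
ee_rot: [-179.7, -0.3, -37.5]
wrist_force: [-0.0, -0.1, 0.6]
gripper_width: 1.002
grip_force: 0.0
```

servo_tool(
  motion=[
    [[0,-0.06,0],0,0],
    [[0,-0.06,0],0,0],
    [[0,-0.06,0],0,0],
    [[0,0,0],0,0],
  ],
)

```text
time: 26.3
ee_pos: [0.5739, 0.0309, 0.2495]
ee_rot: [179.8, 0.1, -37.5]
wrist_force: [0.2, 0.6, -0.8]
gripper_width: 1.003
grip_force: 0.0
```

```bash
sed -i "s/    print(c,m.sum.*/    if m.sum()>5: print(c,m.sum(),cv2.minAreaRect((p[:,:2]*1000).astype(np.float32)))/" l.py; python3 l.py g; python3 t.py g
python3 - <<'E'
from h import *
a=np.load('top_g.npz')['im'][100:190,290:410]; b=np.load('side_g.npz')['im'][85:175,230:350]
cv2.imwrite('pics/g3.png',np.hstack([cv2.resize(q,(400,300),interpolation=cv2.INTER_CUBIC) for q in (a,b)]))
E
```

```text
[0.5728043  0.0283399  0.25132127] [ 1.79945856e+02 -1.02359037e-02 -3.76016956e+01] [-0.15254587 -0.01202502 -0.18832236] 26.4
TCP [-228.7  179.2] 0.2513 26.4
start panel top 275 ((4.897182941436768, 0.6641311645507812), (159.21365356445312, 14.370040893554688), 89.78301239013672)
start bright 54 [[-27.2, -47.3, 129.5], [-25.4, -1.0, 134.0], [-23.4, 47.4, 137.8]]
g yellow ((-50.23534393310547, -0.15034103393554688), (32.65282440185547, 117.87422180175781), 1.599456548690796) plane [-0.05786874 -0.0014463 ]
g panel top 270 ((5.350419998168945, 0.8454513549804688), (158.90074157714844, 15.836959838867188), 89.9104232788086)
g bright 142 [[-38.5, -42.2, 130.9], [-27.6, -1.1, 151.0], [-21.7, 44.4, 155.1]]
```

View pics/g3.png

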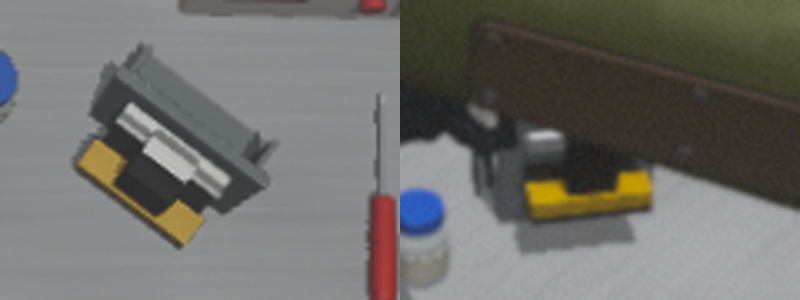

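```bash
cat >> t.py <<'E'
f=np.load(f'top_{n}.npz'); im=f['im']; W=cloud('top',f['d']); hsv=cv2.cvtColor(im,cv2.COLOR_BGR2HSV).astype(int); P=np.dstack([(W[...,:2]-L)@R.T,W[...,2]])*1000
nr=(abs(P[...,0])<110)&(abs(P[...,1])<110)
k=nr&(P[...,2]>146)&(P[...,0]<-15); q=P[k]; print('handle+bracket top',k.sum(),cv2.minAreaRect(q[:,:2].astype(np.float32)),np.percentile(q[:,2],[10,50,90]))
k&=hsv[...,2]<75; q=P[k]; print('black',k.sum(),cv2.minAreaRect(q[:,:2].astype(np.float32)),np.median(q[:,2]), 'plane',np.polyfit(q[:,0],q[:,2],1))
y=nr&(hsv[...,0]>15)&(hsv[...,0]<35)&(hsv[...,1]>120)&(P[...,2]>74); q=P[y]
fr=[(b,np.percentile(q[(q[:,1]>=b)&(q[:,1]<b+10),0],10).round(1)) for b in range(-55,55,10)]; print(np.polyfit(*np.array(fr).T,1),fr)
print('z ends',np.median(q[q[:,1]>30,2]),np.median(q[q[:,1]<-30,2]))
E
python3 t.py g | tail -4
```

```text
handle+bracket top 262 ((-44.49518585205078, -0.04409980773925781), (41.649391174316406, 50.37717056274414), 1.1984275579452515) [149.21054341 152.76023261 155.99290992]
black 157 ((-53.70884704589844, 0.14766502380371094), (49.64260482788086, 25.81048011779785), 86.93104553222656) 153.5267501638211 plane [5.40241583e-02 1.55872659e+02]
[-6.09090909e-03 -6.42759091e+01] [(-55, np.float64(-62.3)), (-45, np.float64(-62.3)), (-35, np.float64(-64.0)), (-25, np.float64(-65.4)), (-15, np.float64(-65.1)), (-5, np.float64(-66.0)), (5, np.float64(-66.2)), (15, np.float64(-65.8)), (25, np.float64(-64.2)), (35, np.float64(-62.1)), (45, np.float64(-63.3))]
z ends 83.27220561427328 83.4422511498465
```

Run:
```python
from h import *
for c,n in (('top','g'),('side','g'),('top','f'),('top','0'),('side','0')):
    f=np.load(f'{c}_{n}.npz' if n!='0' else f'{c}0.npz'); W=cloud(c,f['d']); h=cv2.cvtColor(f['im'],cv2.COLOR_BGR2HSV).astype(int)
    o=(h[...,0]>6)&(h[...,0]<18)&(h[...,1]>140)&(W[...,1]>-.05)
    k,l,ss,_=cv2.connectedComponentsWithStats(o.astype(np.uint8))
    print(c,n,[(ss[i,4],np.nanmedian(W[l==i],0).round(3).tolist()) for i in range(1,k) if ss[i,4]>8])
```

```text
top g [(np.int32(43), [0.532, 0.232, 0.016])]
side g [(np.int32(135), [0.588, 0.238, 0.011]), (np.int32(136), [0.533, 0.243, 0.014]), (np.int32(125), [0.469, 0.236, 0.014])]
top f [(np.int32(80), [0.579, 0.24, 0.012]), (np.int32(95), [0.534, 0.242, 0.016]), (np.int32(123), [0.467, 0.235, 0.014])]
top 0 [(np.int32(70), [0.59, 0.184, 0.063]), (np.int32(56), [0.593, 0.119, 0.063]), (np.int32(66), [0.534, 0.182, 0.064]), (np.int32(72), [0.535, 0.111, 0.063]), (np.int32(74), [0.467, 0.105, 0.062]), (np.int32(63), [0.458, 0.181, 0.063])]
side 0 [(np.int32(61), [0.592, 0.119, 0.062]), (np.int32(80), [0.535, 0.111, 0.062]), (np.int32(76), [0.589, 0.184, 0.062]), (np.int32(90), [0.466, 0.106, 0.062]), (np.int32(77), [0.533, 0.183, 0.062]), (np.int32(81), [0.456, 0.181, 0.062])]
```

```bash
python3 -c "
from plant import *
print(close_job())"
```

```text
the job is handed in; nothing more can be done
None
```

The job is handed in at about 26 s: all six chips look to be in the tray (three overlapping pairs, none left on the plate), wiped at roughly 5–8 N, and the scraper hangs released on the cleat, measuring home and straight; a first descent pressed it on the panel's rest bar at about 28 N before I backed off.

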